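Hold an annealed bead in the polariscope

TASK

With the thin-bladed knife, lever up the lid of the wooden bead box at the notch in its front, swing the lid right back and lay the knife on the bench again. Then take the amber bead's mandrel out by its wooden handle, without gripping the glass, and hold it in the open gap of the polariscope for the strain check: bead centred in the light, mandrel level and square across the light beam and clear of the instrument. Finish while still holding it there in the air; do not put it down, and leave the blue bead and the other things on the bench alone.

Things in the scene. Friction and masses are not known exactly. Their poses are not given: they have to be found in the camera images.
- knife: Loose knife lying on the bench, 190 mm long, about 75 g: dark wooden handle 110 long x 20 wide x 22 mm thick, brass ferrule, then a stiff straight steel blade 22 mm wide, 2 mm thick, in the handle's mid plane. Origin on the underside below the middle of the handle (z = 0 as it lies); x points along the blade to the tip, z up.
- knife_grip (a point): Point on the handle's axis, 20 mm ahead of its middle, 11 mm above the underside: where to hold the knife, near its balance.
- knife_tip (a point): Middle of the blade's square end, 115 mm ahead of knife_grip; the blade is level, 11 mm above the bench when the knife lies.
- beadbox: Fixed, immovable wooden box under a lid: 170 mm front to back (its x), 256 mm wide (its y), walls 7 mm thick, 56 mm high; floor 7 mm above the bench. Origin at the centre of its underside. The front, with the notch, is its -x side (roughly world +y), the hinge its +x side. Inside lie two mandrels along the box's y, beads to +y.
- rest_rear (a point): Middle of the cork bar, 30 mm high and 10 mm thick, that carries the rear ends of the handles, at box y = -85 mm, 30 mm above the bench; axes as the box's. The two mandrels lie at box x = -35 and +25 mm (60 mm apart; which is where varies), their axes 32 mm above the bench: do not open the gripper past about 45 mm in there.
- rest_front (a point): Middle of the other cork bar, 37 mm high, 8 mm thick, under the rods beyond the beads, at box y = +95 mm, 37 mm above the bench. Each mandrel lies in an open-topped notch 6 to 7 mm deep and lifts straight out; between the bars the space beside the handles is free down to the floor.
- notch (a point): Middle of the thumb notch cut in the top edge of the box's front wall, on the outer face, at half the notch's height: 50 mm above the bench. The notch is 50 mm wide and 12 mm high, from 44 mm above the bench up to the lid; a blade passed through it enters above the mandrels and below the lid.
- lid (a joint): Lid angle: 0 shut, grows as it swings up and back about the hinge along the box's far top edge (box x = +85 mm), stop at 1.9; swung right back means past 1.5, upright or beyond. Friction hinge: stays at any angle; about 2 N at the front edge lifts it. Lid 8 mm thick, 170 x 256 mm, 160 g, wooden frame with clear pane, flush with the box's front, no handle.
- lid_lip (a point): Middle of the lid's lower front edge, above the notch when shut; moves with the lid, 170 mm from lid_hinge.
- lid_hinge (a point): Middle of the lid's hinge line, 56.5 mm above the bench; the point's axes move with the lid.
- amber: Loose mandrel with the amber-orange glass bead: pale wooden handle with flat sides 100 long x 14 wide x 16 mm high, then a 4 mm steel rod out to 160 mm, carrying the bead (26 mm across, 30 mm long). About 65 g, bead heavy. Origin on its axis at the middle of the handle; x along the rod towards the bead, z up as it lies.
- amber_grip (a point): Point on the amber mandrel's axis 15 mm ahead of the middle of the handle: take it here, the fingers closing across the flat sides (14 mm).
- amber_bead (a point): Centre of the amber bead, on the axis, 100 mm ahead of amber_grip.
- blue: The same mandrel with a dark blue bead, in the other place in the box; stays there.
- blue_bead (a point): Centre of the blue bead.
- polariscope: Fixed grey instrument for seeing strain in glass: base 130 (x) x 310 mm (y), 18 mm thick; at its +y end a lamp house 218 mm high with a bright round window 84 mm wide, at its -y end a black analyser disc, 108 mm wide, top 204 mm up. The beam runs along its y. The gap is 139 mm long, open above and to +x and -x. Origin on the bench below mid-gap; x points roughly away from the robot.
- spot (a point): Where the bead's centre belongs: the middle of the gap on the light beam, 150 mm above the bench; axes as the polariscope's. The mandrel is to lie along this x axis.
- frit_green: Green glass jar with black lid, 44 mm across, 58 mm high. Stays.
- frit_amber: Amber glass jar with black lid, 44 mm across, 58 mm high. Stays.
- paddle: Graphite paddle with a wooden handle, 220 mm long, lying flat. Stays.
- press: Brass bead press, two blocks 75 x 55 mm with a wooden knob, 57 mm high. Stays.
- pick: Pick with a pale wooden handle, 190 mm long, lying. Stays.
There are look-alikes about, which are no part of the job. What is shaped like the knife but green is not meant.

How it is judged:
By the outcome, as a careful person would: the job done as asked, in the order asked, and still so for the second after the job is handed in, while the arm keeps its last pose, push and grip.
It also fails if it takes over 69 s, if anything falls off the work surface, if the arm or the gripper's body presses on something with over 40 N, if the wrist force passes 120 N, or if a joint passes its speed limit or range.

ROBOT

A 6-joint arm with a two-finger parallel gripper is mounted at the origin on the work surface. World frame = base frame: x ahead of the robot, y to its left, z up, the work surface at z = 0. Lengths are in m, angles in degrees, forces in N, time in s.
With the tool pointing down it reaches from about 0.375 to 0.75 m from the base axis. Payload 9 kg.
Tool frame: the origin (TCP) lies where the fingers leave the gripper's body, on its centre line; the fingertips stand 73 mm ahead of it and the grasp point (between the pads) lies 54 mm ahead of it (robot.tip_reach is the distance from the TCP to the fingertips, in m); z points along the fingers, y is the line along which they close (so a half turn about z gives the same grasp; the last joint's range is limited). The gripper opens to 85 mm and grips with 20 to 120 N. Pads are 22 mm wide; open, the fingers measure 114 mm over their backs; the gripper's body (76 mm by 85 mm) begins 54 mm behind the grasp point. The pads swing forward as they close: fully open they stand 13 mm farther back than shut.
Start: joints at [52.328, 5.964, 5.575, 89.605, 0, 77.527], TCP at [0.255, 0.543, 0.304] pointing down, gripper open.
Joint ranges: [-171.21, 171.21], [-48.23, 106.86], [-62.78, 66.21], [-105.2, 120.99], [-86.42, 89.51], [-180, 180]. Speed limits (degrees/s): [127.2, 127.2, 147.25, 180, 180, 180].

INTERFACE

Orientations are given as [roll, pitch, yaw] about the fixed x, y, z axes, in that order (R = Rz(yaw) Ry(pitch) Rx(roll)).
In Python, from plant import robot gives the robot as it stands. Calls block until the motion is done:
- robot.move_pose(position, orientation): joint-space move of the TCP to a pose.
- robot.line_to(position, vel=0.15, rotation=None, guard=None): straight line of the TCP; rotation=None keeps the orientation; vel is the mean speed in m/s. With guard (N) it stops when the force on the tool has changed by that much, and returns True; else False.
- robot.goto_joints(angles): joint-space move.
- robot.set_gripper(opening): finger opening in m; the grip force is fixed at half the most; returns when the fingers have stopped.
- robot.pause(seconds).
- robot.ik(position, orientation): joint angles nearest the present ones, or None.
- robot.observe(): the state.
- robot.grab_frame(name): name is "scene" or "top" or "wrist"; returns the picture (480x640x3 uint8, blue, green, red); there is no depth.
- robot.get_calibration(name): a dict with "vertical_fov" (degrees; the focal length in pixels is half the picture's height over the tangent of half this angle, whatever the lens; pixels are square), "cx", "cy" (the principal point, pixels), "rvec" (rotation vector, rad) and "tvec" (3), from world to camera coordinates, as OpenCV has them. Camera axes: x right, y down, z forward; pixel columns grow to the right and rows downward; lengths in m; the calibration is good to about 2 mm. The wrist camera is an equidistant fisheye: a pixel r from the principal point sees the ray r / f radians off the axis. A picture is of the moment at which its call begins: read the wrist's pose just before it. get_calibration takes no time and is no camera call; for the wrist camera it gives the pose at the moment of the call.
A pose or a line that the arm cannot do raises robot.IKError and nothing moves.
- robot.job_done(): hands the job in; it is judged then, once.
The state is a dict: "time": time; "q": joint angles; "qvel": joint speeds; "joint_torque": joint torques, N m; "tool_pos": TCP position; "tcp_rot": TCP orientation; "ft_force": force on the tool from outside, world axes, zero at the start; "torque": the same for the moment, N m; "gripper_width": finger opening in m; "gripper_force": force on a finger pad.
Only numpy, scipy, OpenCV 4.12 (cv2) and the standard library are available. Lean on these libraries where they do the work, as an engineer would, in place of code of your own. Each camera call takes 0.05 s, during which the arm holds its last target. There are 200 camera calls.

## Working session

There is one attempt and no reset: what is moved stays moved. The work goes in short steps, each a Python script; the robot and the scene stay as the last script left them, time stands still between calls to the robot, and variables do not carry over. Pictures are saved under pics/ and viewed, at most 14 in all, crops included, and the job is handed in when it is done.

```bash
ls; mkdir -p pics; python3 - <<'E'
from plant import robot
import cv2
for n in("scene","top"):
    cv2.imwrite(f"pics/{n}0.png",robot.grab_frame(n)); print(n,robot.get_calibration(n))
print(robot.observe())
E
```

```text
pics
scene {'vertical_fov': 48.96798336807413, 'cx': 325.00263604532023, 'cy': 248.4984141996928, 'rvec': array([ 2.03551704,  0.81102099, -0.43111272]), 'tvec': array([-0.3654947 , -0.11301796,  1.6263829 ])}
top {'vertical_fov': 56.819888720860035, 'cx': 313.8715537536493, 'cy': 241.71236777280967, 'rvec': array([ 2.17864494, -2.20541754,  0.049746  ]), 'tvec': array([-0.01842851,  0.5031548 ,  1.14844854])}
{'time': 0.1, 'q': array([5.23298850e+01, 5.99461296e+00, 5.53074252e+00, 8.96050137e+01,
       1.48912355e-03, 7.75262664e+01]), 'qvel': array([-0.05026527, -0.13508024,  0.12751482,  0.01015308,  0.03383812,
        0.06733096]), 'joint_torque': array([ 4.92549050e-03, -5.58209360e+01,  5.04720461e+01,  1.29912654e-02,
       -3.29970562e-04,  9.56233833e-06]), 'tool_pos': array([0.25528632, 0.54273965, 0.30319859]), 'tcp_rot': array([-1.79933063e+02, -1.63323996e-02,  1.54803608e+02]), 'ft_force': array([ 0.45376192, -0.80189585,  0.70628805]), 'torque': array([-0.02115674, -0.02725321,  0.04026929]), 'gripper_force': 0.0, 'gripper_width': 0.08556334888711989}
```

View pics/scene0.png

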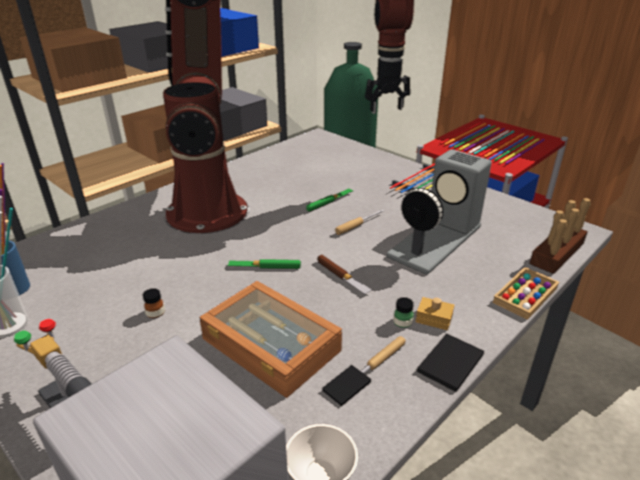

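View pics/top0.png

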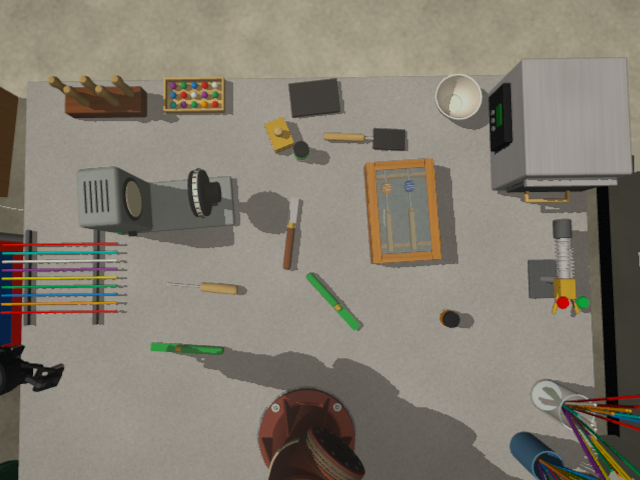

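The top view shows these knife-like things: brown-handled knife (291,235), green knives (333,300) and (188,348), and the pick (205,287). I choose the brown one with the steel blade. The box is at (403,211), with the amber bead at (387,187) on its left (front) side and the blue at (409,186). The polariscope runs from (85,200) to (235,200).

```bash
cat > h.py <<'E'
import numpy as np, cv2
from scipy.spatial.transform import Rotation as R
from plant import robot
def cal(n):
    c=robot.get_calibration(n); c['f']=240/np.tan(np.radians(c['vertical_fov']/2)); c['R']=cv2.Rodrigues(np.array(c['rvec'],float))[0]; c['fish']=n=='wrist'
    return c
def rays(c,uv):
    p=(np.atleast_2d(uv).astype(float)-[c['cx'],c['cy']])/c['f']
    if c['fish']:
        r=np.linalg.norm(p,axis=1,keepdims=True)+1e-12
        d=np.c_[p/r*np.sin(r),np.cos(r)]
    else: d=np.c_[p,np.ones(len(p))]
    return -c['R'].T@np.ravel(c['tvec']), d@c['R']
def onplane(c,uv,z):
    o,d=rays(c,uv); return o+d*((z-o[2])/d[:,2])[:,None]
def project(c,P):
    q=np.atleast_2d(P)@c['R'].T+np.ravel(c['tvec'])
    if c['fish']:
        r=np.linalg.norm(q[:,:2],axis=1,keepdims=True); p=q[:,:2]/r*np.arctan2(r,q[:,2:])
    else: p=q[:,:2]/q[:,2:]
    return p*c['f']+[c['cx'],c['cy']]
def blob(mask,roi):
    x0,y0,x1,y1=roi; m=np.zeros_like(mask); m[y0:y1,x0:x1]=mask[y0:y1,x0:x1]
    cs,_=cv2.findContours(m,cv2.RETR_EXTERNAL,cv2.CHAIN_APPROX_NONE)
    return max(cs,key=cv2.contourArea)
def down(yaw,closing=True):
    """tool z down; yaw = world heading of tool x"""
    return [180,0,yaw]
E
python3 - <<'E'
from h import *
im=cv2.imread('pics/top0.png'); c=cal('top'); hsv=cv2.cvtColor(im,cv2.COLOR_BGR2HSV)
print('cam',rays(c,[[0,0]])[0])
def rep(n,m,roi,z):
    b=blob(m,roi); r=cv2.minAreaRect(b); P=onplane(c,cv2.boxPoints(r),z)
    print(n,r,'\n',P[:,:2].round(4).tolist(),'ctr',P.mean(0).round(4),'sides',np.linalg.norm(P[1]-P[0]).round(4),np.linalg.norm(P[2]-P[1]).round(4), 'dir',[np.degrees(np.arctan2(*(P[i+1]-P[i])[[1,0]])).round(2) for i in(0,1)])
br=cv2.inRange(hsv,(3,90,40),(22,255,255))
rep('box',br,(350,150,460,275),.0645)
rep('handle',cv2.inRange(hsv,(0,70,20),(22,255,180)),(275,215,305,275),.022)
print(hsv[240,285:298].tolist(), hsv[210,290:304].tolist(), hsv[20+165,383:392].tolist())
rep('bead amber',cv2.inRange(hsv,(8,120,130),(25,255,255)),(380,178,396,197),.033)
# crop enlarged
big=cv2.resize(im[145:275,265:450],None,fx=4,fy=4,interpolation=cv2.INTER_CUBIC); cv2.imwrite('pics/crop1.png',big)
E
```

```text
cam [ 0.44274132 -0.0316346   1.17278207]
box ((402.44207763671875, 210.54083251953125), (101.84966278076172, 71.4917984008789), 85.8150863647461) 
 [[0.6991, -0.1514], [0.71, -0.3313], [0.4538, -0.3431], [0.443, -0.1654]] ctr [ 0.5765 -0.2478  0.0645] sides 0.1802 0.2564 dir [np.float64(-86.55), np.float64(-177.36)]
handle ((288.69635009765625, 245.46495056152344), (7.297735691070557, 47.14872360229492), 6.581944942474365) 
 [[0.434, 0.0578], [0.5556, 0.0427], [0.5532, 0.0238], [0.4317, 0.039]] ctr [0.4936 0.0408 0.022 ] sides 0.1225 0.019 dir [np.float64(-7.08), np.float64(-97.33)]
[[16, 43, 137], [12, 105, 122], [11, 147, 123], [12, 148, 121], [12, 146, 115], [12, 144, 113], [11, 135, 102], [11, 118, 84], [14, 72, 78], [18, 35, 94], [18, 30, 102], [20, 30, 103], [20, 30, 102]] [[15, 17, 151], [18, 15, 166], [18, 15, 166], [16, 17, 165], [16, 17, 165], [18, 15, 167], [15, 15, 168], [19, 20, 141], [19, 26, 108], [19, 28, 102], [19, 28, 102], [18, 25, 101], [20, 28, 138], [18, 25, 154]] [[18, 83, 142], [17, 105, 148], [17, 115, 155], [17, 112, 161], [17, 119, 163], [17, 124, 161], [17, 122, 157], [17, 84, 140], [25, 27, 122]]
bead amber ((386.5, 191.0), (2.0, 5.0), 90.0) 
 [[0.6335, -0.2076], [0.6333, -0.2205], [0.6281, -0.2204], [0.6283, -0.2075]] ctr [ 0.6308 -0.214   0.033 ] sides 0.0129 0.0052 dir [np.float64(-90.75), np.float64(178.81)]
```

View pics/crop1.png

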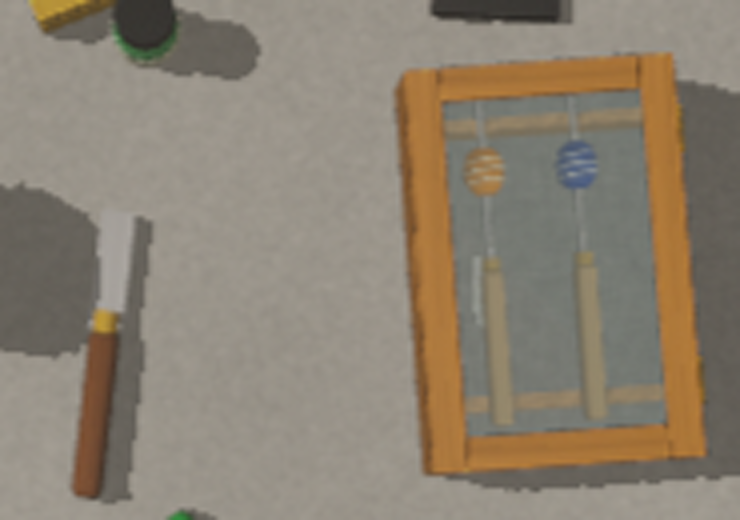

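```bash
python3 - <<'E'
from h import *
print(project(cal('top'),[[.621,.025,.011],[.5073,.0391,.022]]))
print(onplane(cal('top'),[[294.5,198]],.011))
print(robot.ik([.42,.33,.42],[180,0,172.9]))
robot.move_pose([.42,.33,.42],[180,0,172.9])
import pickle
cw=cal('wrist'); im=robot.grab_frame('wrist'); cv2.imwrite('pics/w1.png',im); pickle.dump(cw,open('w1.pkl','wb'))
robot.move_pose([.5073,.0391,.2],[180,0,172.9])
cw=cal('wrist'); im2=robot.grab_frame('wrist'); cv2.imwrite('pics/w2.png',im2); pickle.dump(cw,open('w2.pkl','wb'))
cv2.imwrite('pics/w12.png',np.hstack([cv2.resize(im,(400,300)),cv2.resize(im2,(400,300))]))
print(robot.observe()['time'],project(cw,[[.621,.025,.011],[.5073,.0391,.022]]))
E
```

```text
[[294.53668039 197.24945469]
 [289.32813541 240.14172715]]
[[0.61900973 0.02511621 0.011     ]]
[ 24.11509201  -1.98539442   9.71582128 101.70121571   0.
  31.21509201]
2.725 [[315.95930121 353.41780034]
 [316.04178559 230.82332117]]
```

View pics/w12.png

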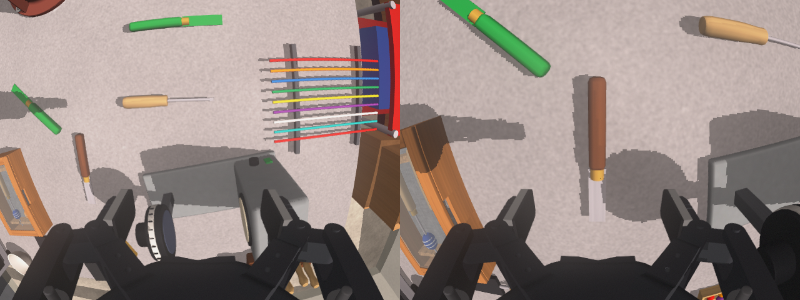

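The left half (w1) shows the polariscope base corner at about (142,177) and the analyser at (160,232), in half-scale pixels. The right half (w2) shows the brown handle and the steel blade below the gripper, so it is the right knife. Its tip is at full-image pixel ~(308,350), a few mm to the side of my top-view estimate. I'll measure it by mask.

```bash
python3 - <<'E'
from h import *
import pickle
c=pickle.load(open('w2.pkl','rb')); im=cv2.imread('pics/w2.png'); hsv=cv2.cvtColor(im,cv2.COLOR_BGR2HSV)
print('cam',rays(c,[[0,0]])[0])
b=blob(cv2.inRange(hsv,(0,70,20),(14,255,200)),(285,100,345,300)); 
P=onplane(c,b[:,0,:],.018); r=cv2.minAreaRect((P[:,:2]*1e4).astype(np.float32)); print('handle',np.round(r[0],1),r[1],r[2])
fe=blob(cv2.inRange(hsv,(15,100,80),(35,255,255)),(285,200,345,320)); print('ferrule',onplane(c,fe[:,0,:].mean(0),.018))
m=cv2.inRange(hsv,(0,0,0),(180,255,255))
print([ (v,hsv[v,306:320:3].tolist()) for v in range(300,360,8)])
# blade edges along rows
t=cv2.imread('pics/top0.png'); 
a=cv2.resize(t[150:250,70:245],None,fx=4,fy=4,interpolation=cv2.INTER_CUBIC)
s=cv2.resize(cv2.imread('pics/scene0.png')[140:280,380:500],(0,0),fx=4,fy=4,interpolation=cv2.INTER_CUBIC)
w=cv2.imread('pics/w1.png')[230:430,200:500]; w=cv2.resize(w,(300,200))
out=np.zeros((600,800,3),np.uint8); out[:400,:700]=a; out[400:600,:300]=w
s2=cv2.resize(s,(480,560))[:,:]; 
out2=np.zeros((600,800,3),np.uint8)
cv2.imwrite('pics/pol.png',out); cv2.imwrite('pics/pols.png',s2)
E
```

```text
cam [0.42614258 0.0492655  0.27039799]
handle [4868.1  409.3] (195.347412109375, 1083.724853515625) 83.06712341308594
ferrule [[0.5466303  0.03371482 0.018     ]]
[(300, [[176, 21, 208], [178, 20, 206], [178, 19, 201], [178, 19, 206], [178, 20, 205]]), (308, [[176, 18, 207], [178, 19, 206], [178, 18, 201], [178, 19, 206], [178, 19, 205]]), (316, [[0, 20, 208], [176, 19, 206], [176, 18, 201], [178, 19, 205], [176, 20, 206]]), (324, [[0, 17, 207], [178, 18, 207], [0, 18, 201], [176, 20, 206], [176, 20, 206]]), (332, [[0, 18, 207], [176, 20, 207], [178, 19, 202], [176, 20, 204], [178, 20, 205]]), (340, [[178, 19, 206], [178, 18, 207], [0, 18, 202], [178, 19, 203], [178, 19, 205]]), (348, [[178, 20, 204], [178, 19, 206], [176, 19, 201], [176, 20, 202], [178, 19, 205]]), (356, [[5, 24, 198], [5, 25, 197], [3, 25, 197], [6, 25, 195], [6, 26, 195]])]
```

View pics/pol.png

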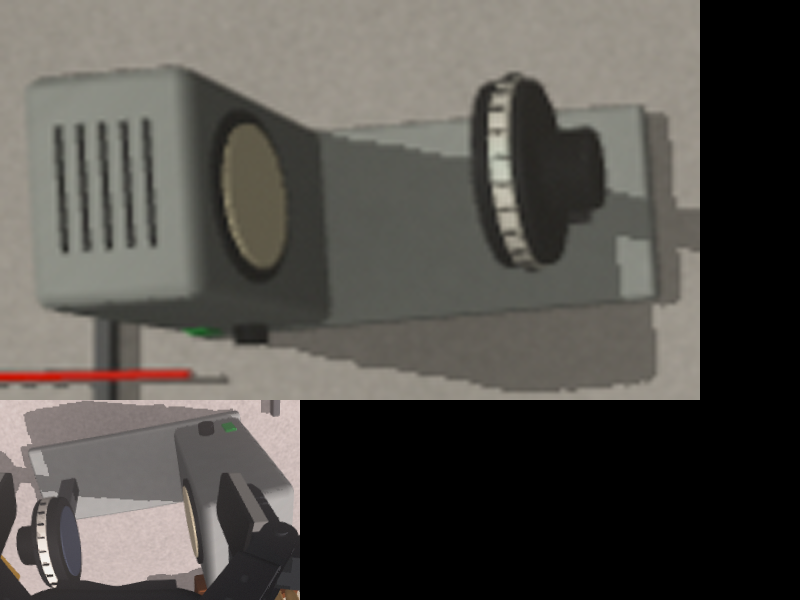

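View pics/pols.png

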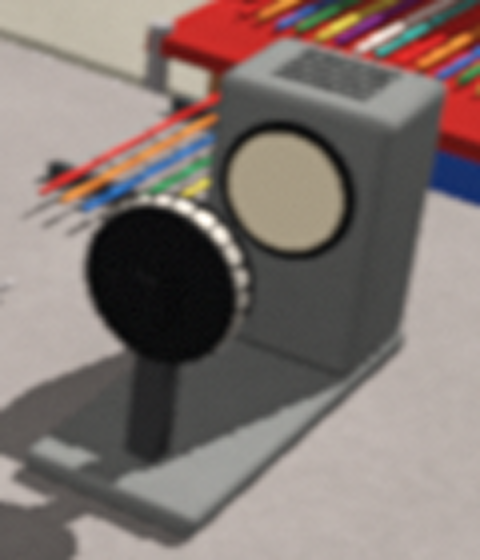

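The polariscope's lamp-face foot runs from (320,130) to (330,327) in the top crop, and its -y base corners are at (642,106) and (655,296). The window centre is at (256,196) in the top crop and (288,189) in the scene crop, and the disc centre is at (165,280) in the scene crop.

```bash
python3 - <<'E'
from h import *
t=cal('top'); s=cal('scene')
T=lambda x,y:[x/4+69.625+.0,y/4+149.625]
S=lambda x,y:[x/4+379.625,y/4+139.625]
def tri(a,b):
    o1,d1=rays(t,[a]); o2,d2=rays(s,[b]); d1=d1[0]/np.linalg.norm(d1);d2=d2[0]/np.linalg.norm(d2)
    k=np.linalg.lstsq(np.c_[d1,-d2],o2-o1,rcond=None)[0]; p,q=o1+k[0]*d1,o2+k[1]*d2
    return ((p+q)/2).round(4),np.linalg.norm(p-q).round(4)
print('window',tri(T(256,196),S(288,189)))
A=onplane(t,[T(320,130),T(330,327),T(642,106),T(655,296)],.018); print('foot, end',A.round(4).tolist())
print('len foot',np.linalg.norm(A[0]-A[1]),'end',np.linalg.norm(A[2]-A[3]))
d=lambda a,b:np.degrees(np.arctan2(b[1]-a[1],b[0]-a[0]))
print('x heading from foot',d(A[1],A[0]),'end',d(A[3],A[2]),'y heading far',d(A[2],A[0]),'near',d(A[3],A[1]))
H=onplane(t,[T(28,85),T(185,67),T(40,303),T(200,297)],.218);print('house top',H.round(3).tolist(),d(H[2],H[0]),d(H[3],H[1]))
# disc: outer face centre, z 150
print('disc pts at z=.15 (left,right,scale)',onplane(t,[T(485,170),T(560,170)],.15).round(3).tolist())
print('disc outer centre scene', onplane(s,[S(165,280)],.15))
# scene corners of base
print('scene base corners', onplane(s,[S(30,455),S(190,528),S(398,340)],.018).round(4).tolist())
E
```

```text
window (array([0.6026, 0.3933, 0.1522]), np.float64(0.0042))
foot, end [[0.665, 0.4056, 0.018], [0.5349, 0.3981, 0.018], [0.6781, 0.1935, 0.018], [0.5526, 0.1853, 0.018]]
len foot 0.13023083866423113 end 0.12572669345411114
x heading from foot 3.294671616646959 end 3.7508812845247395 y heading far 93.53190616843531 near 94.74031682790644
house top [[0.653, 0.49, 0.218], [0.662, 0.404, 0.218], [0.534, 0.481, 0.218], [0.536, 0.394, 0.218]] 4.0241942208359704 4.333083879021143
disc pts at z=.15 (left,right,scale) [[0.615, 0.259, 0.15], [0.614, 0.216, 0.15]]
disc outer centre scene [[0.61312468 0.2369186  0.15      ]]
scene base corners [[0.5595, 0.1815, 0.018], [0.6839, 0.186, 0.018], [0.6619, 0.4838, 0.018]]
```

```bash
python3 - <<'E'
from h import *
import pickle
robot.set_gripper(.05)
o=[180,0,173.0]
robot.line_to([.5068,.0387,.0765],vel=.12,guard=15)
print(robot.observe()['tool_pos'])
robot.set_gripper(0.0)
s=robot.observe(); print(s['gripper_width'],s['gripper_force'],s['tool_pos'],s['ft_force'])
robot.line_to([.5068,.0387,.20],vel=.15)
s=robot.observe();c=cal('wrist');im=robot.grab_frame('wrist');cv2.imwrite('pics/w3.png',im)
M=R.from_euler('xyz',s['tcp_rot'],degrees=True).as_matrix()
for x in(0,-.035,-.046,-.115): print(x,project(c,[np.array(s['tool_pos'])+M@[x,0,.0655]]).round(1))
print(s['time'],s['ft_force'],s['gripper_width'])
cv2.imwrite('pics/w3c.png',im[150:480,150:490])
E
```

```text
[0.50736343 0.03860117 0.0773127 ]
0.018718145961160094 59.481491446495056 [0.50739866 0.0386062  0.07734674] [ 0.40269161 -0.17803634  6.08414484]
0 [[317.7 316. ]]
-0.035 [[317.5 378.5]]
-0.046 [[317.5 395.1]]
-0.115 [[317.2 473.6]]
5.7 [ 0.73961144 -0.69646008 -0.63473352] 0.01843631935785911
```

View pics/w3c.png

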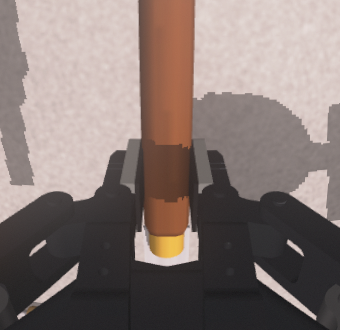

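The knife is held straight: the handle front edge is at about (317,382), where I predicted (317,379). Next I insert the blade and lever up the lid.

```bash
cat > box.py <<'E'
from h import *
C=np.array([.578,-.2523,0]); hb=np.radians(-87.4)
bx=np.array([np.cos(hb),np.sin(hb),0]); by=np.array([-bx[1],bx[0],0]); ez=np.array([0,0,1.])
K=.0655
def tool(tip_x,tip_z,phi):
    """TCP pose putting knife tip at box x, height z, pitched up phi (deg)"""
    Rm=R.from_rotvec(-np.radians(phi)*by)*R.from_euler('xyz',[180,0,92.6],degrees=True)
    tip=C+bx*tip_x+ez*tip_z
    return tip-Rm.apply([-.115,0,K]),Rm.as_euler('xyz',degrees=True)
def lidpath(th,phimax=30,ins=.045,lead=3):
    phi=min(th+lead,phimax); u=np.radians(phi); t=np.radians(th)
    if phi>=th:
        L=np.array([.085-.17*np.cos(t),.0565+.17*np.sin(t)]); p=L+ins*np.array([np.cos(u),np.sin(u)])
    else:
        s=.17-ins; p=np.array([.085-s*np.cos(t),.0565+s*np.sin(t)])
    p=p-.001*np.array([-np.sin(u),np.cos(u)])
    return tool(p[0],p[1],phi)
E
python3 - <<'E'
from box import *
A=tool(-.115,.13,0); B=tool(-.115,.050,0); I=tool(-.04,.050,0)
ths=list(range(0,105,8))
for n,p in [('A',A),('B',B),('I',I)]+[(t,lidpath(t)) for t in ths]:
    q=robot.ik(*p); print(n,p[0].round(3),np.round(p[1]),None if q is None else np.round(q))
E
```

```text
A [ 0.568 -0.023  0.196] [180.   0.  93.] [-15.   1. -11.  78.   0.  72.]
B [ 0.568 -0.023  0.116] [180.   0.  93.] [-15.   4. -17.  70.   0.  72.]
I [ 0.571 -0.097  0.116] [180.   0.  93.] [-23.   5. -15.  70.   0.  65.]
0 [ 0.571 -0.094  0.117] [180.   3.  93.] [-21.   4. -16.  69.  -3.  66.]
8 [ 0.571 -0.088  0.13 ] [180.  11.  93.] [-18.   2. -17.  67. -10.  69.]
16 [ 0.57  -0.087  0.142] [180.  19.  93.] [-14.   0. -18.  65. -18.  72.]
24 [ 0.571 -0.091  0.151] [180.  27.  93.] [-12.  -0. -19.  63. -26.  74.]
32 [ 0.571 -0.1    0.121] [180.  30.  93.] [-12.   1. -22.  59. -29.  74.]
40 [ 0.572 -0.11   0.135] [180.  30.  93.] [-13.   0. -21.  60. -29.  72.]
48 [ 0.572 -0.122  0.148] [180.  30.  93.] [-14.  -0. -21.  60. -29.  71.]
56 [ 0.573 -0.136  0.158] [180.  30.  93.] [-15.  -1. -20.  61. -28.  70.]
64 [ 0.573 -0.151  0.167] [180.  30.  93.] [-17.  -1. -20.  61. -28.  68.]
72 [ 0.574 -0.167  0.174] [180.  30.  93.] [-18.  -2. -19.  61. -28.  66.]
80 [ 0.575 -0.184  0.178] [180.  30.  93.] [-20.  -2. -19.  60. -28.  64.]
88 [ 0.576 -0.201  0.18 ] [180.  30.  93.] [-22.  -2. -19.  60. -27.  63.]
96 [ 0.576 -0.219  0.179] [180.  30.  93.] [-23.  -1. -18.  59. -27.  61.]
104 [ 0.577 -0.236  0.176] [180.  30.  93.] [-25.  -1. -18.  58. -26.  59.]
```

My pitch sign was wrong: as the lip rises, the lid slopes down inwards. The blade therefore has to pitch tip-down to follow it. I'll fix that and recheck.

```bash
sed -i 's/np.array(\[np.cos(u),np.sin(u)\])/np.array([np.cos(u),-np.sin(u)])/; s/np.array(\[-np.sin(u),np.cos(u)\])/np.array([np.sin(u),np.cos(u)])/; s/return tool(p\[0\],p\[1\],phi)/return tool(p[0],p[1],-phi)/' box.py
python3 - <<'E'
from box import *
ths=list(range(0,107,8)); ok=True
for t in ths:
    p=lidpath(t); q=robot.ik(*p); print(t,p[0].round(3),None if q is None else np.round(q)); ok&=q is not None
if ok:
    robot.move_pose(*tool(-.115,.13,0)); robot.line_to(tool(-.115,.050,0)[0],vel=.15)
    s=robot.observe(); f0=np.array(s['ft_force']); print('pre',s['time'],s['tool_pos'],tool(-.115,.05,0)[0],f0.round(1))
    hit=robot.line_to(tool(-.04,.050,0)[0],vel=.08,guard=6)
    s=robot.observe(); print('in',hit,s['time'],s['tool_pos'],(np.array(s['ft_force'])-f0).round(1))
    cv2.imwrite('pics/scene_in.png',robot.grab_frame('scene'))
    if not hit:
        for t in (0,4,8,16):
            p=lidpath(t); robot.line_to(p[0],vel=.06,rotation=p[1])
            s=robot.observe(); print(t,s['time'],(np.array(s['ft_force'])-f0).round(1),np.round(s['torque'],2))
        a=robot.grab_frame('scene'); t=robot.grab_frame('top')
        cv2.imwrite('pics/l1.png',np.hstack([cv2.resize(a[240:420,180:420],(400,300)),cv2.resize(t[140:290,260:460],(400,300))]))
E
```

```text
0 [ 0.571 -0.101  0.125] [-24.   6. -13.  72.   3.  63.]
8 [ 0.572 -0.113  0.157] [-28.   9.  -7.  80.   9.  59.]
16 [ 0.572 -0.129  0.187] [-32.  13.  -0.  88.  16.  54.]
24 [ 0.573 -0.149  0.215] [-36.  19.   8.  96.  21.  49.]
32 [ 0.574 -0.164  0.236] [-37.  22.  13. 101.  23.  46.]
40 [ 0.574 -0.174  0.25 ] [-38.  23.  16. 103.  22.  45.]
48 [ 0.575 -0.186  0.263] [-39.  24.  18. 105.  22.  44.]
56 [ 0.576 -0.2    0.273] [-40.  26.  21. 107.  22.  43.]
64 [ 0.576 -0.215  0.282] [-41.  27.  24. 108.  21.  43.]
72 [ 0.577 -0.231  0.289] [-42.  29.  27. 110.  21.  42.]
80 [ 0.578 -0.248  0.293] [-43.  32.  31. 112.  21.  40.]
88 [ 0.579 -0.266  0.295] [-44.  34.  34. 113.  20.  39.]
96 [ 0.579 -0.283  0.294] [-45.  36.  37. 114.  20.  39.]
104 [ 0.58  -0.3    0.291] [-46.  39.  40. 115.  19.  38.]
pre 7.625 [ 0.56792107 -0.02257072  0.11633021] [ 0.56756651 -0.02253677  0.1155    ] [-0.6 -1.  -1.2]
in False 8.7167 [ 0.57092748 -0.09705167  0.11543371] [0.7 1.4 0.9]
0 9.075 [ 0.1  0.7 -0.2] [-0.04 -0.04  0.04]
4 9.5083 [0.8 0.9 0.4] [-0.13  0.02  0.06]
8 9.9417 [0.5 0.3 1. ] [-0.23 -0.06 -0.02]
16 10.6667 [ 0.7  1.  -0.3] [-0.41 -0.    0.01]
```

View pics/l1.png

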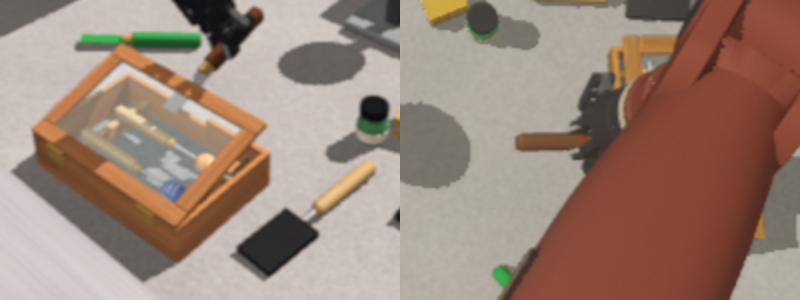

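The lid is up on the blade: in the left panel the blade shows through the pane at (175,100) and the lid has lifted at the front. I'll continue the swing.

```bash
python3 - <<'E'
from box import *
for t in range(24,107,8):
    p=lidpath(t); robot.line_to(p[0],vel=.1,rotation=p[1])
    s=robot.observe()
    if t%16==0: print(t,s['time'],np.round(s['ft_force'],1),s['gripper_width'])
a=robot.grab_frame('scene')
cv2.imwrite('pics/l2.png',cv2.resize(a[160:420,150:420],(540,520)))
E
```

```text
32 11.6667 [-0.4 -0.4 -0.7] 0.0186144960342183
48 12.3167 [ 0.1  0.2 -1.4] 0.018462373159368065
64 12.9667 [ 0.4  0.2 -0.8] 0.018617970210160328
80 13.6167 [-0.5  0.3 -0.1] 0.018686420665916675
96 14.2667 [-1.4  0.1 -0.6] 0.018608230344897676
```

View pics/l2.png

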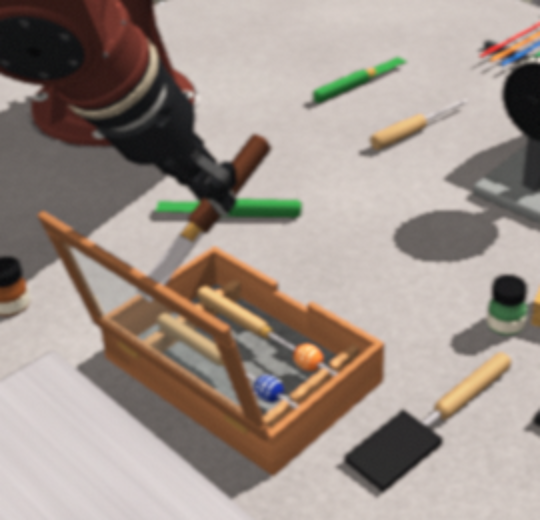

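The lid stands about upright or beyond, with the blade tip at (155,285) in the crop behind it and nothing disturbed. I'll back off, check the lid angle by projection, and check the knife in hand.

```bash
python3 - <<'E'
from box import *
s=robot.observe(); 
c=cal('scene')
for th in (80,90,95,100,105):
    t=np.radians(th); P=[C+bx*(.085-.17*np.cos(t)+0*np.sin(t))+by*y+ez*(.0565+.17*np.sin(t)) for y in(-.128,.128)]
    print(th,((project(c,P)-[150,160])*2).round(0).tolist())
p=np.array(s['tool_pos'])-bx*.10+ez*.02
robot.line_to(p,vel=.25)
robot.move_pose([.5068,.0387,.20],[180,0,173.0])
s=robot.observe();c=cal('wrist');im=robot.grab_frame('wrist');cv2.imwrite('pics/w4.png',im)
o=cv2.imread('pics/w3.png')
for n,i in(('before',o),('after',im)):
    h=cv2.cvtColor(i,cv2.COLOR_BGR2HSV)
    b=blob(cv2.inRange(h,(0,90,20),(14,255,220)),(250,60,390,470)); f=blob(cv2.inRange(h,(18,130,80),(35,255,255)),(280,300,360,450))
    print(n,cv2.boundingRect(b),cv2.boundingRect(f))
cv2.imwrite('pics/top2.png',robot.grab_frame('top'));cv2.imwrite('pics/scene2.png',robot.grab_frame('scene'))
print(robot.observe()['time'])
E
```

```text
80 [[99.0, 177.0], [284.0, 284.0]]
90 [[74.0, 187.0], [260.0, 298.0]]
95 [[62.0, 194.0], [247.0, 308.0]]
100 [[49.0, 202.0], [235.0, 318.0]]
105 [[37.0, 212.0], [222.0, 330.0]]
before (292, 134, 52, 252) (300, 385, 33, 23)
after (292, 134, 52, 253) (300, 385, 34, 23)
16.3417
```

The lid stands at about 104° (1.81 rad) and the knife has not slipped in the grip. Next I lay the knife back down and look into the box.

```bash
python3 - <<'E'
from box import *
import pickle
print('guess', onplane(cal('top'),[[387.1,210.1],[390.1,250.1]],.040), onplane(cal('top'),[[386.2,187.5]],.036))
robot.line_to([.5068,.0387,.0778],vel=.15,guard=8)
print(robot.observe()['tool_pos']); robot.set_gripper(.05)
robot.line_to([.5068,.0387,.2],vel=.25)
g=C+bx*-.035+by*-.02
robot.move_pose([g[0],g[1],.27],[180,0,182.6]); robot.set_gripper(.042)
s=robot.observe(); c=cal('wrist'); im=robot.grab_frame('wrist'); cv2.imwrite('pics/w5.png',im); pickle.dump(c,open('w5.pkl','wb'))
print(s['time'],s['tool_pos'],s['gripper_width'],project(c,[g+[0,0,.032],C+bx*-.035+by*.07+[0,0,.032]]))
cv2.imwrite('pics/top3.png',robot.grab_frame('top'))
E
```

```text
guess [[ 0.58029625 -0.2134031   0.04      ]
 [ 0.47765552 -0.21893843  0.04      ]] [[ 0.6393833  -0.21293119  0.036     ]]
[0.50522041 0.03874997 0.07690129]
19.4917 [ 0.55654363 -0.21707084  0.26988977] 0.04196334406501316 [[315.62067589 210.03548208]
 [315.49910969 302.72938503]]
```

View pics/w5.png

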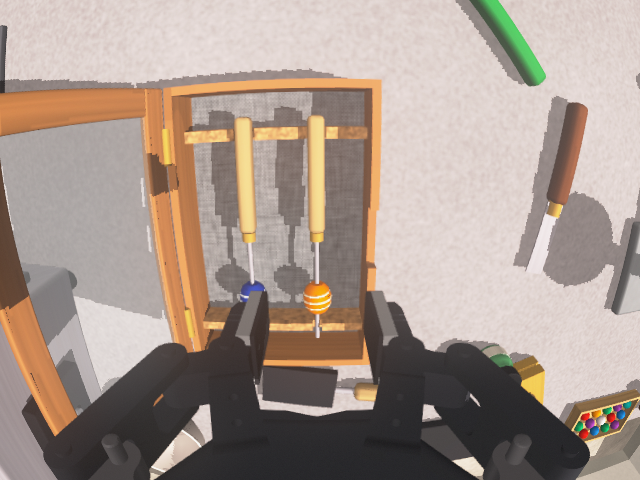

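The knife is back on the bench. The amber handle runs from (316,117) to (317,240) with its bead at (317,298). Blue is at (253,292). I'll compute the positions, grasp and lift.

```bash
python3 - <<'E'
from box import *
import pickle
c=pickle.load(open('w5.pkl','rb')); im=cv2.imread('pics/w5.png'); h=cv2.cvtColor(im,cv2.COLOR_BGR2HSV)
hd=blob(cv2.inRange(h,(12,60,90),(30,255,255)),(300,140,335,240))[:,0]
be=blob(cv2.inRange(h,(5,150,120),(25,255,255)),(298,278,336,318))[:,0]
E=onplane(c,[[316,117],[317,240]],.037); print('ends',E.round(4).tolist(),np.linalg.norm(E[1]-E[0]))
Q=onplane(c,hd,.04); r=cv2.fitLine(Q[:,:2].astype(np.float32),cv2.DIST_L2,0,.01,.01).ravel(); print('axis',r,np.degrees(np.arctan2(r[1],r[0])))
B=onplane(c,[cv2.minEnclosingCircle(be)[0]],.032)[0]; print('bead',B,'r px',cv2.minEnclosingCircle(be)[1])
for P in (B,*E): print('box xy',(P-C)@bx,(P-C)@by)
g=B-.1*by; print('grip',g)
E
```

```text
ends [[0.4776, -0.2216, 0.037], [0.5818, -0.2159, 0.037]] 0.10431081479418206
axis [ 0.9984201   0.05619007  0.53657097 -0.21882172] 3.22115
bead [ 0.63699967 -0.21355719  0.032     ] r px 13.545856475830078
box xy -0.03602652456507708 0.06069642113485867
box xy -0.03519453942093734 -0.09888666649129012
box xy -0.036233695997069 0.005418972074592
grip [ 0.53710261 -0.21809349  0.032     ]
```

```bash
python3 - <<'E'
from box import *
g=np.array([.5405,-.2183,0]); o=[180,0,182.8]
robot.line_to(g+[0,0,.14],vel=.2,rotation=o)
hit=robot.line_to(g+[0,0,.088],vel=.08,guard=8); s=robot.observe(); print(hit,s['tool_pos'],np.round(s['ft_force'],1))
if not hit:
    robot.set_gripper(0.0); s=robot.observe(); print(s['gripper_width'],s['gripper_force'],np.round(s['ft_force'],1))
    robot.line_to(g+[0,0,.11],vel=.06); robot.line_to(g+[0,0,.34],vel=.25)
    s=robot.observe(); print(s['time'],s['gripper_width'],s['tool_pos'])
    robot.move_pose([.505,.324,.34],[180,0,184.0])
    s=robot.observe(); print(s['time'],s['tool_pos'],s['tcp_rot'],s['gripper_width'])
    robot.line_to([.505,.324,.206],vel=.15)
    s=robot.observe(); print(s['time'],s['tool_pos'],np.round(s['ft_force'],1))
    a=robot.grab_frame('scene'); t=robot.grab_frame('top'); w=robot.grab_frame('wrist')
    for n,i in(('sf',a),('tf',t),('wf',w)): cv2.imwrite(f'pics/{n}.png',i)
    out=np.zeros((600,800,3),np.uint8)
    out[:400,:400]=cv2.resize(a[130:290,370:530],(400,400),interpolation=cv2.INTER_CUBIC)
    out[:400,400:]=cv2.resize(t[120:280,80:240],(400,400),interpolation=cv2.INTER_CUBIC)
    out[400:,:267]=cv2.resize(w,(267,200)); out[400:,270:670]=cv2.resize(a[220:420,120:520],(400,200))
    cv2.imwrite('pics/fin.png',out)
E
```

```text
False [ 0.54067263 -0.21841975  0.08829249] [-0.6 -0.3 -0.5]
0.012691776295072083 58.89014661312103 [-0.6  0.3  3.9]
23.15 0.012986878729316398 [ 0.54017833 -0.21811549  0.33835853]
25.1083 [0.50554307 0.32317618 0.3399095 ] [-1.79987137e+02  1.67307542e-04 -1.76070230e+02] 0.012997538204567142
26.15 [0.50554303 0.32411907 0.2072379 ] [-0.7  1.1 -0.9]
```

View pics/fin.png

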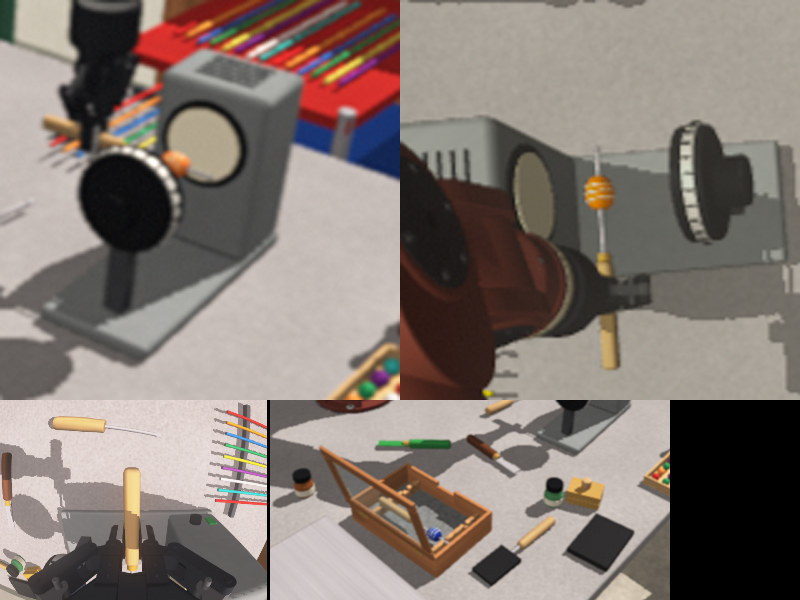

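The bead is in the gap at about (159,197) in the top frame. The lid is open, and the knife and blue bead are in place. I'll measure the bead against the window and the disc, and check that the mandrel is level.

```bash
python3 - <<'E'
from h import *
t=cal('top'); s=cal('scene'); T=cv2.imread('pics/tf.png'); S=cv2.imread('pics/sf.png')
hs=lambda i:cv2.cvtColor(i,cv2.COLOR_BGR2HSV)
bt=blob(cv2.inRange(hs(T),(5,140,120),(25,255,255)),(150,185,170,208)); ct=cv2.minEnclosingCircle(bt); 
print('bead top',ct,onplane(t,[ct[0]],.15))
sp=np.array([.605,.3315,.15]); 
print('spot px top',project(t,[sp]),'scene',project(s,[sp]))
u=np.radians(4); ux=np.array([np.cos(u),np.sin(u),0]); uy=np.array([-ux[1],ux[0],0])
for d in(.0695,-.0695): 
    P=[sp+uy*d+.054*(np.cos(a)*ux+np.sin(a)*np.array([0,0,1])) for a in np.linspace(0,2*np.pi,5)[:4]]+[sp+uy*d]
    print('face',d,((project(t,P)-[80,120])*2.5+[400,0]).round(0).tolist(),((project(s,P)-[370,130])*2.5).round(0).tolist())
st=robot.observe(); M=R.from_euler('xyz',st['tcp_rot'],degrees=True).as_matrix()
for x in(.065,-.035,-.1,-.145):
    P=np.array(st['tool_pos'])+M@[x,0,.056]; print('mandrel',x,P.round(4),((project(s,[P])-[370,130])*2.5).round(0),((project(t,[P])-[80,120])*2.5+[400,0]).round(0))
bs=blob(cv2.inRange(hs(S),(3,140,120),(25,255,255)),(425,180,452,208)); print('bead scene crop',((bs[:,0].min(0)-[370,130])*2.5),((bs[:,0].max(0)-[370,130])*2.5))
cv2.imwrite('pics/tz.png',cv2.resize(T[155:235,110:210],(800,640))[:600])
E
```

```text
bead top ((159.02000427246094, 196.6199951171875), 6.692239284515381) [[0.60526576 0.33349859 0.15      ]]
spot px top [[159.87665715 196.72233075]] scene [[438.88391195 195.85000059]]
face 0.0695 [[522.0, 141.0], [500.0, 189.0], [529.0, 256.0], [548.0, 206.0], [525.0, 198.0]] [[249.0, 156.0], [210.0, 96.0], [160.0, 127.0], [197.0, 185.0], [204.0, 142.0]]
face -0.0695 [[670.0, 128.0], [657.0, 176.0], [678.0, 243.0], [690.0, 194.0], [674.0, 186.0]] [[186.0, 206.0], [145.0, 142.0], [94.0, 173.0], [133.0, 234.0], [139.0, 189.0]]
mandrel 0.065 [0.4408 0.3197 0.1511] [[ 43. 120.]] [[611. 368.]]
mandrel -0.035 [0.5405 0.3267 0.1512] [[119. 146.]] [[604. 261.]]
mandrel -0.1 [0.6054 0.3312 0.1514] [[173. 164.]] [[600. 191.]]
mandrel -0.145 [0.6503 0.3343 0.1514] [[211. 177.]] [[596. 143.]]
bead scene crop [162.5 152.5] [187.5 172.5]
```

View pics/tz.png

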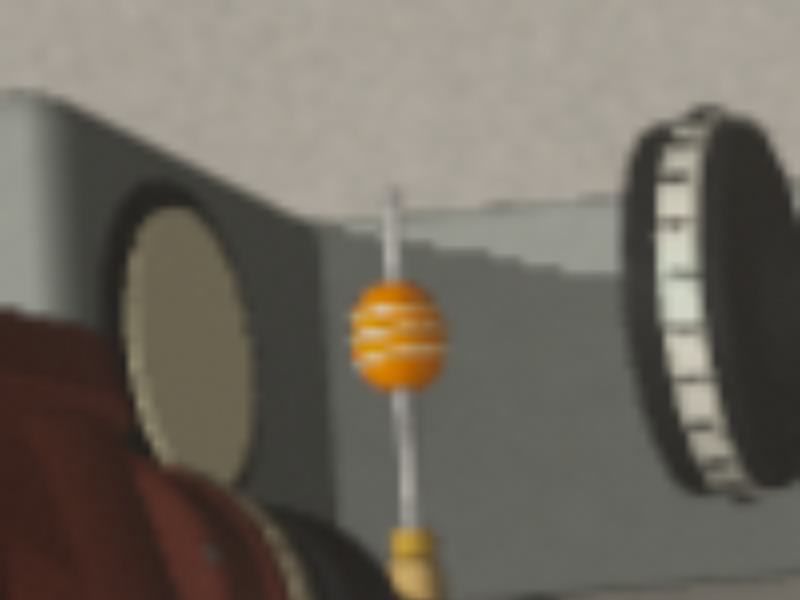

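```bash
python3 - <<'E'
from h import *
t=cal('top'); s=cal('scene')
print('window z.15',onplane(t,[[133.6,198.6]],.15),'top edge z.192 (L), bottom z.108',onplane(t,[[125.3,193.5]],.192),onplane(t,[[141.6,204]],.108))
print('disc L z.204',onplane(t,[[188.1,192.0]],.204))
print('rim near/far z.15',onplane(t,[[196,216.3]],.15),onplane(t,[[191,173]],.15))
# scene: window extremes & disc outer face centre
print('scene window',onplane(s,[[380+288/4,140+189/4]],.15),'top',onplane(s,[[380+290/4,140+128/4]],.192))
print('scene disc outer face', onplane(s,[[380+165/4,140+280/4]],.15))
# independent spot height: window ray from top at scene-plane
E
```

```text
window z.15 [[0.60140321 0.39274349 0.15      ]] top edge z.192 (L), bottom z.108 [[0.6065911  0.39399953 0.192     ]] [[0.59451049 0.3906388  0.108     ]]
disc L z.204 [[0.60609429 0.25005908 0.204     ]]
rim near/far z.15 [[0.5581863  0.24725353 0.15      ]] [[0.65973012 0.25910529 0.15      ]]
scene window [[0.60324387 0.39865869 0.15      ]] top [[0.59590307 0.40233369 0.192     ]]
scene disc outer face [[0.6149245  0.23597377 0.15      ]]
```

The bead sits about 8 mm too near the lamp compared with the window face (y≈0.393) and the disc face (y≈0.251), which are 0.142 m apart against the 0.139 m given. I'll correct that and hand in.

```bash
python3 - <<'E'
from h import *
p=np.array(robot.observe()['tool_pos'])
robot.line_to([.5058,.3160,.2055],vel=.03,rotation=[180,0,184.0])
robot.pause(.5)
s=robot.observe(); T=robot.grab_frame('top')
b=blob(cv2.inRange(cv2.cvtColor(T,cv2.COLOR_BGR2HSV),(5,140,120),(25,255,255)),(150,185,175,208))
print(s['tool_pos'],s['tcp_rot'],s['gripper_width'],s['time'],onplane(cal('top'),[cv2.minEnclosingCircle(b)[0]],.15))
robot.job_done()
E
```

```text
[0.50578759 0.31604162 0.20551586] [ 1.79999153e+02 -8.01950306e-04 -1.75997675e+02] 0.012682402201639667 27.2167 [[0.60514383 0.32417362 0.15      ]]
the job is handed in; nothing more can be done
```

The job is handed in at 27 s: the lid is swung back to about 104°, the knife is back on the bench, and the amber bead is held level in the polariscope gap within a few mm of mid-beam by my camera measurements.

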